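Load the blue vase into the bench polisher and close its guard

TASK

Swing the clear guard of the bench polisher right up, stand the small vase that is dark blue above and pale below upright in the middle of the polisher's round black pad, then lower the guard until it is fully closed and let go of it.

Things in the scene. Friction and masses are not known exactly. Their poses are not given: they have to be found in the camera images.
- vase_center (a point): Centre, half-way up, of the vase to load: solid, round, 75 mm tall, dark blue, the lower 30 mm pale ice-blue, about 0.17 kg. Body 52 mm in diameter from 16 to 56 mm above its foot; foot 42 mm. Starts upright on the table, z up its axis. Not wanted: a plain white vase of its shape and a beige tube 85 mm tall, whose centres are 9 cm or more away, and an amber jar.
- pad (a point): Top middle of the polisher's fixed black pad (84 mm across), 28 mm above the table. x points to the guard's hinge, away from the robot; z up. Grey housing 200 (x) by 212 mm, walls 50 mm high. A felt wheel inside at -y, 76 mm from the middle, is 63 mm high; a blue motor outside reaches y = -182 mm. The hinge axis is parallel to y, 90 mm from here in +x and 24 mm up.
- guard (a joint): Guard angle, rad: 0 closed, grows as it swings up and away from the robot, stop at 1.75; starts below 0.2. A friction hinge (up to 4 N at the handle moves it) keeps it where left. Clear hood with yellow edges, 206 mm wide, open below; closed, its top is 117 mm above the table and its front 85 mm from the pad's middle. Above 1.3 rad the pad is free from above.
- handle (a point): Middle of the guard's red handle: round bar, 12 mm thick, 100 mm long, along the polisher's y, 37 mm clear of the hood's front, on an arm at each end. From the hinge axis it lies 218 mm in -x and 60 mm up when closed (112 mm above the table) and swings with the guard, its axes too. Pinch it from above, across x, at any angle; it turns in the grip.

How it is judged:
By the outcome, as a careful person would: the job done as asked, in the order asked, and still so for the second after the job is handed in, with the robot touching nothing.
It also fails if it takes over 64 s, if anything falls off the work surface, if the arm or the gripper's body presses on something with over 40 N, if the wrist force passes 120 N, or if a joint passes its speed limit or range.

ROBOT

A 6-joint arm with a two-finger parallel gripper is mounted at the origin on the work surface. World frame = base frame: x ahead of the robot, y to its left, z up, the work surface at z = 0. Lengths are in m, angles in rad, forces in N, time in s.
With the tool pointing down it reaches from about 0.375 to 0.75 m from the base axis. Payload 9 kg.
Tool frame: the origin (TCP) lies between the finger pads; the fingertips stand 22 mm ahead of it and the grasp point (between the pads) lies 3 mm ahead of it; z points along the fingers, y is the line along which they close (so a half turn about z gives the same grasp; the last joint's range is limited). The gripper opens to 85 mm and grips with 20 to 120 N. Pads are 22 mm wide; open, the fingers measure 114 mm over their backs; the gripper's body (76 mm by 85 mm) begins 54 mm behind the grasp point. The pads swing forward as they close: fully open they stand 13 mm farther back than shut.
Start: joints at [1.123, 0.104, 0.097, 1.564, 0, 1.353], TCP at [0.137, 0.584, 0.253] pointing down, gripper open.
Joint ranges: [-2.99, 2.99], [-0.84, 1.86], [-1.1, 1.16], [-1.84, 2.11], [-1.51, 1.56], [-3.14, 3.14]. Speed limits (rad/s): [2.22, 2.22, 2.57, 3.14, 3.14, 3.14].

INTERFACE

Orientations are given as a unit quaternion [x, y, z, w].
In Python, from station import r, cams gives the robot as it stands.
- The arm moves only by the tool drive_tool, never from a script. Its argument "motion" is a list of rows, each a list of 4 numbers: the shift along the tool's x, y, z in m, then the turn about the tool's z in rad. A call has 1 to 10 rows; each row shifts and turns the commanded pose from where the row before left it, along the tool's axes as they then stand; what a row does not reach is not made up. A row lasts 1/10 s, in which the tool goes at most 50 mm and 8.59 degrees, less where a joint would pass 70% of its speed; a pose out of reach is approached as far as the arm can. A call with a gripper value outside its range is refused whole. "gripper" is the finger opening in m, from 0 to 0.0854, set as the call begins (left out, the last holds). The fingers move at their own pace and stop on an object; "grip_force" is the grip in N (left out, the last holds). Time passes only in rows, so rows that do not move let the fingers close. It gives the time, the measured TCP pose, the force and the opening at its end, in the units of the state.
- r.read_state(): the state, without advancing time (a new reading comes with each control period).
- cams.snapshot(name): name is "scene" or "top" or "wrist"; returns a dict with "img" (480x640x3 uint8, red, green, blue), "fx", "fy", "cx", "cy" (pixels), "k1" (the pictures are not rectified: a ray, as slopes to the right and down, at radius r is drawn at 1 + k1 r^2 times it, then the intrinsics apply), "extrinsics" (4x4, takes a point from camera to world coordinates); the wrist camera has in their place "hand_eye" (4x4, takes a point from camera to tool coordinates, whose origin is the TCP and whose axes are the flange's). Camera axes: x right, y up, looking along -z (the intrinsics and any distortion apply to the point x, -y, -z); pixel columns grow to the right and rows downward; lengths in m; the calibration is good to about 2 mm. A picture is of the moment at which its call begins: read the wrist's pose just before it. There is no depth.
- r.finish_job(): hands the job in, once; it reports no verdict.
The state is a dict: "t": time; "joints": joint angles; "joint_vel": joint speeds; "effort": joint torques, N m; "tcp_pos": TCP position; "orientation": TCP orientation; "wrist_force": force on the tool from outside, world axes, zero at the start; "moment": the same for the moment, N m; "finger_gap": finger opening in m.
Only numpy, scipy, OpenCV 4.12 (cv2) and the standard library are available. Lean on these libraries where they do the work, as an engineer would, in place of code of your own. Each camera call takes 0.05 s, during which the arm holds its last target. There are 200 camera calls.

## Working session

There is one attempt and no reset: what is moved stays moved. The work goes in short steps, Python scripts to look and compute and a tool call to move; the robot and the scene stay as the last step left them, time stands still between calls to the robot, and variables do not carry over. Pictures are saved under pics/ and viewed, on a budget of 10 in all, crops included, one or two more only if the job needs it, and the job is handed in when it is done.

Besides the shell and the picture viewer there is one more tool, called after "Call:" by a JSON object that holds its "method" and its "body". drive_tool: Moves the arm, as the interface text tells. Its arguments: {"type":"object","properties":{"motion":{"type":"array"},"gripper":{"type":"number"},"grip_force":{"type":"number"}},"required":["motion"]}

```bash
ls; mkdir -p pics
cat > h.py <<'E'
import numpy as np,cv2,pickle
from station import r,cams
from scipy.spatial.transform import Rotation as R
def snap(n,f):
    s=r.read_state(); d=cams.snapshot(n)
    if 'extrinsics' in d: T=np.array(d['extrinsics'])
    else:
        W=np.eye(4);W[:3,:3]=R.from_quat(s['orientation']).as_matrix();W[:3,3]=s['tcp_pos'];T=W@np.array(d['hand_eye'])
    d['T']=T; cv2.imwrite('pics/'+f+'.png',d['img'][:,:,::-1]); pickle.dump(d,open('pics/'+f+'.pkl','wb')); return d
def load(f): return pickle.load(open('pics/'+f+'.pkl','rb'))
def ray(d,u,v):
    x,y=(u-d['cx'])/d['fx'],(v-d['cy'])/d['fy']; a,b=x,y
    for _ in range(20):
        k=1+d['k1']*(a*a+b*b); a,b=x/k,y/k
    return d['T'][:3,3],d['T'][:3,:3]@np.array([a,-b,-1])
def atz(d,u,v,z):
    o,q=ray(d,u,v); return o+q*(z-o[2])/q[2]
def proj(d,P):
    p=(np.atleast_2d(P)-d['T'][:3,3])@d['T'][:3,:3]; a=p[:,0]/-p[:,2]; b=-p[:,1]/-p[:,2]; k=1+d['k1']*(a*a+b*b)
    return np.c_[d['cx']+d['fx']*a*k,d['cy']+d['fy']*b*k]
E
python3 - <<'E'
from h import *
for n in('scene','top'):
    d=snap(n,n+'0'); print(n,d['T'][:3,3].round(3),d['fx'],d['k1'])
s=r.read_state();print({k:np.round(s[k],3) for k in s})
E
```

```text
pics
scene [ 0.929 -0.347  0.801] 579.2114657716448 0.01555513122466501
top [0.383 0.118 1.097] 589.361758997429 -0.042331105441716435
{'t': np.float64(0.1), 'joints': array([1.123, 0.105, 0.097, 1.564, 0.   , 1.353]), 'joint_vel': array([ 0.002, -0.003,  0.002,  0.   ,  0.002,  0.   ]), 'effort': array([ 7.0000e-03, -5.5820e+01,  5.0472e+01,  1.3000e-02, -0.0000e+00,
       -0.0000e+00]), 'tcp_pos': array([0.137, 0.584, 0.253]), 'orientation': array([ 0.115,  0.993, -0.001, -0.   ]), 'wrist_force': array([-0.812, -0.022, -0.665]), 'moment': array([-0.01 , -0.02 ,  0.059]), 'finger_gap': np.float64(0.085)}
```

View pics/top0.png

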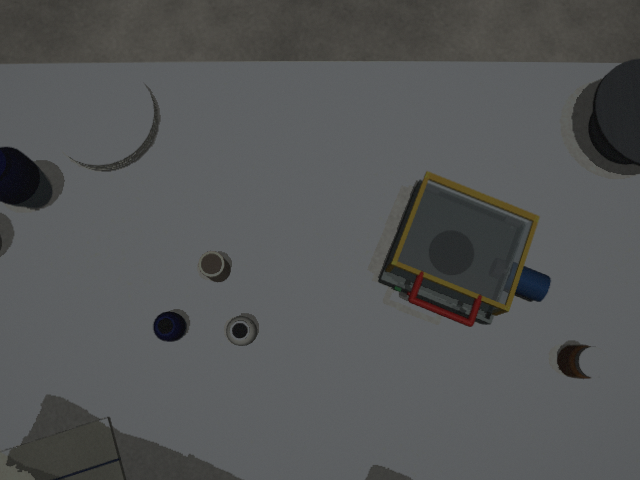

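View pics/scene0.png

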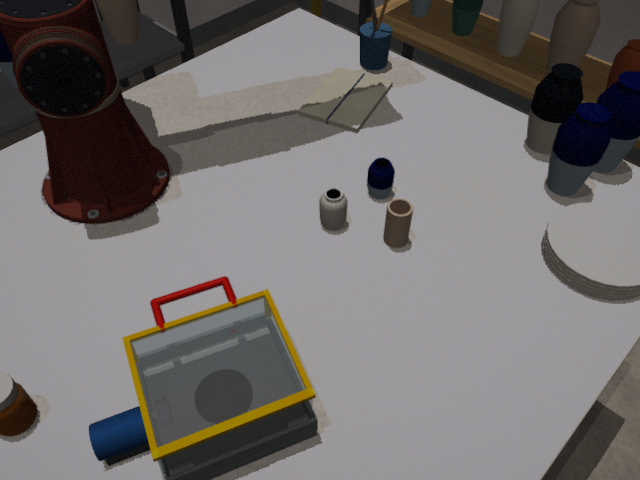

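```bash
cat > m.py <<'E'
from h import *
from scipy.optimize import least_squares
t,s=load('top0'),load('scene0')
def mask(d,c,box):
    h=cv2.cvtColor(d['img'],cv2.COLOR_RGB2HSV).astype(int); x0,y0,x1,y1=box
    H,S,V=h[...,0],h[...,1],h[...,2]
    m={'red':((H<6)|(H>174))&(S>180)&(V>70),'blue':(H>112)&(H<130)&(S>140)}[c]
    o=np.zeros_like(m);o[y0:y1,x0:x1]=m[y0:y1,x0:x1]; return np.argwhere(o)[:,::-1]
for d,b,hb in((t,(140,300,200,350),(390,260,500,340)),(s,(355,145,405,200),(140,270,245,330))):
    p=mask(d,'blue',b); print('blue',len(p),p.min(0),p.max(0),p.mean(0))
    c=(p.min(0)+p.max(0))/2
    print(atz(d,*c,.05).round(4))
    p=mask(d,'red',hb); print('red',len(p),p.min(0),p.max(0)); 
    hull=cv2.convexHull(p.astype(np.int32)); print(cv2.approxPolyDP(hull,3,True)[:,0].tolist())
def model(q,a,pts): # pad-frame guard pts at closed
    h=np.array([.09,0,.024]); P=np.array(pts,float)-h
    P=P@R.from_euler('y',a).as_matrix().T+h
    return P@R.from_euler('z',q[2]).as_matrix().T+[q[0],q[1],.028]
HB=[[-.128,.05,.084],[-.128,-.05,.084]]
E
python3 m.py
python3 - <<'E'
import cv2,numpy as np
t=cv2.imread('pics/top0.png')[160:340,370:560]; s=cv2.imread('pics/scene0.png')[265:480,80:330]
f=lambda i:cv2.resize(cv2.convertScaleAbs(i,alpha=1.8),(400,400*i.shape[0]//i.shape[1]),interpolation=cv2.INTER_CUBIC)
a,b=f(t),f(s);h=max(len(a),len(b));o=np.zeros((h,800,3),np.uint8);o[:len(a),:400]=a;o[:len(b),400:]=b
cv2.imwrite('pics/crop.png',o);print(a.shape,b.shape)
E
```

```text
blue 226 [154 313] [179 339] [167.0619469  327.36283186]
[0.4232 0.3622 0.05  ]
red 448 [410 272] [480 325]
[[469, 325], [410, 298], [421, 272], [480, 296]]
blue 533 [368 158] [393 188] [380.15572233 174.91369606]
[0.4198 0.3575 0.05  ]
red 773 [151 277] [236 327]
[[236, 305], [160, 327], [151, 301], [226, 277]]
(378, 400, 3) (344, 400, 3)
```

View pics/crop.png

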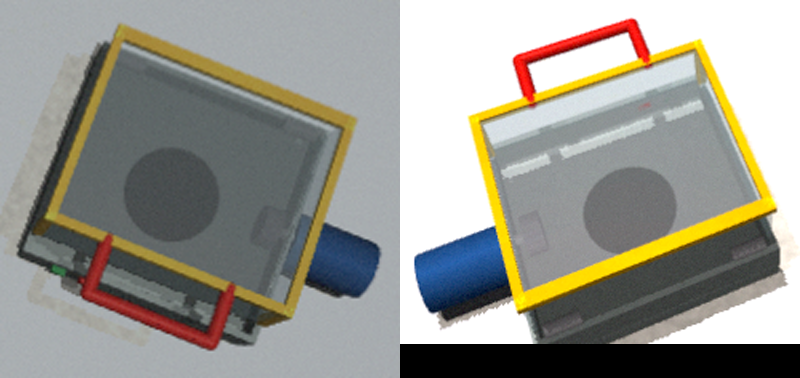

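```bash
cat > fit.py <<'E'
from m import *
def res(q):
    e=[]
    for d,pad,b in((t,(451.2,252.2),((411.3,299.2),(470.7,322.9))),(s,(223.8,395),((225,281.9),(155,303.8)))):
        e+=[proj(d,[q[0],q[1],.028])-np.array(pad), (proj(d,model(q,q[3],HB))-np.array(b))]
    return np.vstack(e).ravel()
f=least_squares(res,[.5,0,-.3,.1]); q=f.x
print('pad,yaw,angle',q.round(4)); print(f.fun.reshape(-1,2).round(1).tolist())
print('pad top/scene',atz(t,451.2,252.2,.028).round(4),atz(s,223.8,395,.028).round(4))
for a in(q[3],0,.9,1.4,1.75): print(a,model(q,a,[[-.128,0,.084]]).round(4))
print(proj(t,model(q,q[3],[[-.085,.103,.089],[-.085,-.103,.089],[.09,.103,.089]])).round(1))
print('state',r.read_state()['joints'])
E
python3 fit.py|tail -14
```

```text
[[236, 305], [160, 327], [151, 301], [226, 277]]
pad,yaw,angle [ 0.5536 -0.1545 -0.3972  0.0608]
[[0.9, -0.1], [1.7, 0.6], [-1.3, -0.3], [0.5, 0.3], [-1.2, -0.4], [1.5, -0.4]]
pad top/scene [ 0.5535 -0.1529  0.028 ] [ 0.5527 -0.1547  0.028 ]
0.06083492310510281 [[ 0.4393 -0.1066  0.1251]]
0 [[ 0.4356 -0.105   0.112 ]]
0.9 [[ 0.555  -0.1551  0.2601]]
1.4 [[ 0.657  -0.1979  0.277 ]]
1.75 [[ 0.7269 -0.2272  0.2558]]
[[392.7 263.7]
 [508.2 310.2]
 [427.3 172.3]]
state [1.12332126e+00 1.04611589e-01 9.65722765e-02 1.56391441e+00
 4.17168536e-05 1.35310737e+00]
```

Call:
{"method": "drive_tool", "body": {"motion": [[0, 0, 0, -0.1404], [0, 0, 0, -0.1404], [0, 0, 0, -0.1404], [0, 0, 0, -0.1404], [0, 0, 0, -0.1404], [0, 0, 0, -0.1404], [0, 0, 0, -0.1404], [0, 0, 0, -0.1404], [0, 0, 0, -0.1404], [0, 0, 0, -0.1404]]}}

```text
t: 1.1
tcp_pos: [0.1366, 0.5841, 0.2528]
orientation: [-0.556, 0.831, -0.0, -0.0]
wrist_force: [0.7, -0.0, -0.8]
finger_gap: 0.0853
```

Call:
{"method": "drive_tool", "body": {"motion": [[0.013, -0.04, 0, 0], [0.013, -0.041, 0, 0], [0.013, -0.041, 0, 0], [0.013, -0.041, 0, 0], [0.013, -0.041, 0, 0], [0.013, -0.041, 0, 0], [0.013, -0.041, 0, 0], [0.013, -0.041, 0, 0], [0, 0, 0, 0]]}}

```text
t: 2.0
tcp_pos: [0.4013, 0.3589, 0.2526]
orientation: [-0.552, 0.834, -0.001, -0.0]
wrist_force: [-0.9, 0.4, -0.1]
finger_gap: 0.0855
```

Run:
```python
from h import *
d=snap('wrist','w0');s=r.read_state();print(s['t'],s['tcp_pos'],s['joints'],R.from_quat(s['orientation']).as_matrix().round(3),d['T'].round(3))
print(proj(d,[[.4215,.36,.075],[.4215,.36,0]]))
print('white',atz(load('top0'),241,331,.075),'beige',atz(load('top0'),212,264,.085))
```

```text
2.05 [0.3995596  0.360328   0.25273207] [ 4.90587324e-01 -8.40994871e-02 -9.31365533e-02  1.56264239e+00
 -7.30052355e-05 -6.79783537e-01] [[-0.39  -0.921 -0.001]
 [-0.921  0.39  -0.   ]
 [ 0.001  0.    -1.   ]] [[-0.921 -0.373 -0.115  0.372]
 [ 0.39  -0.881 -0.268  0.289]
 [-0.001 -0.292  0.956  0.374]
 [ 0.     0.     0.     1.   ]]
[[292.01300032 221.63993047]
 [296.39933099 199.67015608]]
white [0.41245882 0.2284875  0.075     ] beige [0.52753075 0.27849013 0.085     ]
```

View pics/w0.png

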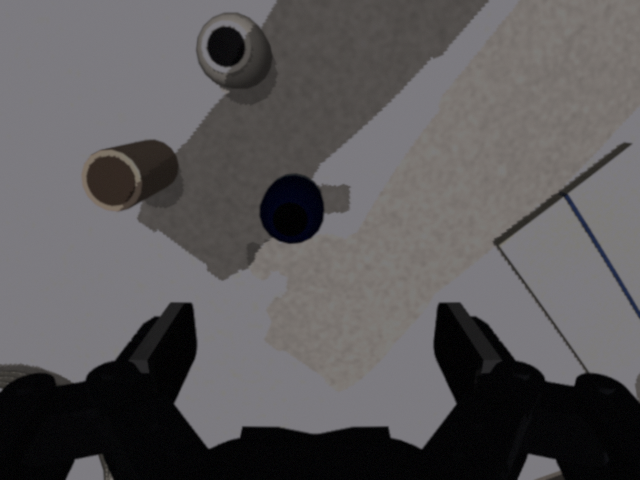

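Call:
{"method": "drive_tool", "body": {"motion": [[0.0415, -0.0219, 0, 0], [0.0415, -0.0219, 0, 0], [0.0415, -0.0219, 0, 0], [0.0415, -0.0219, 0, 0], [0.0415, -0.0219, 0, 0], [0.0415, -0.0219, 0, 0], [0.0415, -0.0219, 0, 0], [0.0415, -0.0219, 0, 0], [0.0415, -0.0219, 0, 0], [0.0415, -0.0219, 0, 0]], "gripper": 0.034}}

```text
t: 3.05
tcp_pos: [0.4397, -0.1063, 0.2533]
orientation: [-0.554, 0.832, -0.0, 0.0]
wrist_force: [0.8, 0.4, -0.5]
finger_gap: 0.034
```

Call:
{"method": "drive_tool", "body": {"motion": [[0, 0, 0, 0], [0, 0, 0, 0]]}}

```text
t: 3.25
tcp_pos: [0.4396, -0.1053, 0.253]
orientation: [-0.553, 0.833, 0.001, -0.0]
wrist_force: [-0.1, 0.2, -0.2]
finger_gap: 0.0339
```

Run:
```python
from h import *
d=snap('wrist','w1');s=r.read_state();print(s['t'],s['tcp_pos'],s['finger_gap'],R.from_quat(s['orientation']).as_euler('xyz').round(3))
print(proj(d,[[.4393,-.1066,.125],[.4393+.0194,-.1066+.046,.125],[.4393-.0194,-.1066-.046,.125]]))
```

```text
3.3 [ 0.43971245 -0.10447618  0.25312044] 0.03368521267258832 [ 3.141e+00  1.000e-03 -1.967e+00]
[[315.70797695 227.01686688]
 [315.516379   298.8152825 ]
 [315.91773942 146.74752093]]
```

View pics/w1.png

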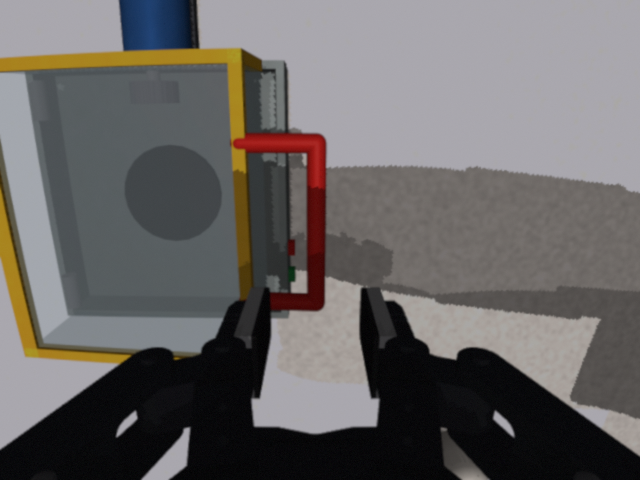

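Call:
{"method": "drive_tool", "body": {"motion": [[0, 0, 0.025, 0], [0, 0, 0.025, 0], [0, 0, 0.025, 0], [0, 0, 0.025, 0], [0, 0, 0.025, 0], [0, 0, 0, 0]]}}

```text
t: 3.9
tcp_pos: [0.4382, -0.1026, 0.1253]
orientation: [-0.555, 0.832, 0.002, -0.001]
wrist_force: [-0.6, 0.5, 0.8]
finger_gap: 0.034
```

Call:
{"method": "drive_tool", "body": {"motion": [[0, 0, 0, 0], [0, 0, 0, 0], [0, 0, 0, 0], [0, 0, 0, 0]], "gripper": 0.0, "grip_force": 35}}

```text
t: 4.3
tcp_pos: [0.4394, -0.1043, 0.1295]
orientation: [-0.554, 0.832, 0.001, 0.0]
wrist_force: [-5.8, 6.3, 1.5]
finger_gap: 0.011
```

Run:
```python
from h import *
# arc rows, in tool axes (tool y = -pad x, z down)
rr=np.hypot(.218,.060);a0=np.arctan2(.060,.218)
A=np.linspace(.06,1.65,31)
y=lambda a:rr*np.cos(a0+a); z=lambda a:rr*np.sin(a0+a)
print(rr,a0)
for i in range(30): print(round(y(A[i+1])-y(A[i]),4),round(-(z(A[i+1])-z(A[i])),4))
px=np.array([.9221,-.387]);h=np.array([.5536,-.1545])+.09*px
for a in A[-6:]: P=h-px*y(a);print(a,P,np.hypot(*P),.052+z(a))
```

```text
0.22610616975217637 0.26857943051888034
-0.0042 -0.0112
-0.0048 -0.011
-0.0053 -0.0107
-0.0059 -0.0104
-0.0064 -0.0101
-0.007 -0.0098
-0.0075 -0.0094
-0.008 -0.009
-0.0084 -0.0085
-0.0089 -0.0081
-0.0093 -0.0076
-0.0097 -0.0071
-0.01 -0.0066
-0.0104 -0.006
-0.0107 -0.0055
-0.0109 -0.0049
-0.0112 -0.0043
-0.0114 -0.0037
-0.0116 -0.0031
-0.0117 -0.0025
-0.0118 -0.0019
-0.0119 -0.0012
-0.012 -0.0006
-0.012 0.0
-0.012 0.0007
-0.0119 0.0013
-0.0118 0.0019
-0.0117 0.0026
-0.0116 0.0032
-0.0114 0.0038
1.385 [ 0.65382895 -0.19656551] 0.6827373531447491 0.27733185453645504
1.438 [ 0.66481185 -0.20117496] 0.6945834426722375 0.27602500472690716
1.491 [ 0.67571549 -0.20575116] 0.7063462019874551 0.2740890159707096
1.544 [ 0.68650924 -0.21028124] 0.7179924373096911 0.2715293251874077
1.597 [ 0.69716281 -0.21475247] 0.729489278402716 0.2683531208654698
1.65 [ 0.70764626 -0.21915232] 0.7408042726475629 0.26456932287455026
```

Gripped (gap ≈ 11–12 mm). Swing up along the arc.

Call:
{"method": "drive_tool", "body": {"motion": [[0, -0.0042, -0.0112, 0], [0, -0.0048, -0.011, 0], [0, -0.0053, -0.0107, 0], [0, -0.0059, -0.0104, 0], [0, -0.0064, -0.0101, 0], [0, -0.007, -0.0098, 0], [0, -0.0075, -0.0094, 0], [0, -0.008, -0.009, 0], [0, -0.0084, -0.0085, 0], [0, -0.0089, -0.0081, 0]]}}

```text
t: 5.3
tcp_pos: [0.4998, -0.1298, 0.2296]
orientation: [-0.554, 0.832, 0.001, -0.001]
wrist_force: [-15.0, 8.1, 14.3]
finger_gap: 0.0107
```

Call:
{"method": "drive_tool", "body": {"motion": [[0, -0.0093, -0.0076, 0], [0, -0.0097, -0.0071, 0], [0, -0.01, -0.0066, 0], [0, -0.0104, -0.006, 0], [0, -0.0107, -0.0055, 0], [0, -0.0109, -0.0049, 0], [0, -0.0112, -0.0043, 0], [0, -0.0114, -0.0037, 0], [0, -0.0116, -0.0031, 0], [0, -0.0117, -0.0025, 0]]}}

```text
t: 6.3
tcp_pos: [0.6003, -0.1723, 0.2808]
orientation: [-0.554, 0.832, -0.001, 0.0]
wrist_force: [-3.6, 0.7, 6.3]
finger_gap: 0.0108
```

Call:
{"method": "drive_tool", "body": {"motion": [[0, -0.0118, -0.0019, 0], [0, -0.0119, -0.0012, 0], [0, -0.012, -0.0006, 0], [0, -0.012, 0, 0], [0, -0.012, 0.0007, 0], [0, -0.0119, 0.0013, 0], [0, -0.0118, 0.0019, 0], [0, -0.0117, 0.0026, 0], [0, -0.0116, 0.0032, 0], [0, -0.0114, 0.0038, 0]]}}

```text
t: 7.3
tcp_pos: [0.7093, -0.2182, 0.2704]
orientation: [-0.554, 0.833, -0.001, 0.0]
wrist_force: [-2.7, -1.0, 2.2]
finger_gap: 0.0105
```

Call:
{"method": "drive_tool", "body": {"motion": [[0, 0, 0, 0], [0, 0, 0, 0], [0, 0, 0, 0]], "gripper": 0.034}}

```text
t: 7.6
tcp_pos: [0.7086, -0.2176, 0.269]
orientation: [-0.554, 0.832, -0.0, 0.0]
wrist_force: [0.7, -0.1, -0.2]
finger_gap: 0.034
```

Call:
{"method": "drive_tool", "body": {"motion": [[0, 0, -0.012, 0], [0, 0, -0.015, 0], [0, 0, -0.02, 0], [0, 0, 0, 0]]}}

```text
t: 8.0
tcp_pos: [0.7089, -0.218, 0.319]
orientation: [-0.554, 0.833, -0.002, 0.001]
wrist_force: [-0.2, -0.1, 0.6]
finger_gap: 0.0342
```

Call:
{"method": "drive_tool", "body": {"motion": [[-0.028, 0.0326, 0, 0], [-0.028, 0.0326, 0, 0], [-0.028, 0.0326, 0, 0], [-0.028, 0.0326, 0, 0], [-0.028, 0.0326, 0, 0], [-0.028, 0.0326, 0, 0], [-0.028, 0.0326, 0, 0], [-0.028, 0.0326, 0, 0]], "gripper": 0.08}}

```text
t: 8.8
tcp_pos: [0.553, 0.0909, 0.3145]
orientation: [-0.554, 0.833, -0.0, 0.0]
wrist_force: [0.2, 1.3, -0.2]
finger_gap: 0.08
```

Call:
{"method": "drive_tool", "body": {"motion": [[-0.028, 0.0326, 0, 0], [-0.028, 0.0326, 0, 0], [-0.028, 0.0326, 0, 0], [-0.028, 0.0326, 0.02, 0], [-0.028, 0.0326, 0.02, 0], [-0.028, 0.0326, 0.02, 0], [-0.028, 0.0326, 0.02, 0], [0, 0, 0.02, 0], [0, 0, 0, 0]]}}

```text
t: 9.7
tcp_pos: [0.4173, 0.3585, 0.2117]
orientation: [-0.555, 0.832, 0.0, -0.002]
wrist_force: [-0.3, -0.1, -0.1]
finger_gap: 0.0803
```

Run:
```python
from h import *
d=snap('wrist','w2');s=r.read_state();print(s['t'],s['tcp_pos'],s['finger_gap'],R.from_quat(s['orientation']).as_euler('xyz').round(3))
h=cv2.cvtColor(d['img'],cv2.COLOR_RGB2HSV).astype(int); 
m=((h[...,0]>112)&(h[...,0]<130)&(h[...,1]>130)).astype(np.uint8);m=cv2.morphologyEx(m,cv2.MORPH_CLOSE,np.ones((15,15)))
n,l,st,c=cv2.connectedComponentsWithStats(m)
for k in range(1,n):
    if st[k,4]>300: print(st[k],c[k],atz(d,*c[k],.06))
im=d['img'][:,:,::-1].copy()
for z,rad in((.056,.026),(.016,.026),(0,.021)):
    q=np.linspace(0,6.28,60); P=np.c_[.421+rad*np.cos(q),.359+rad*np.sin(q),np.full(60,z)]
    cv2.polylines(im,[proj(d,P).astype(np.int32)],True,(0,255,255),1)
cv2.imwrite('pics/w2o.png',im)
s0=snap('scene','s2');t0=snap('top','t2')
```

```text
9.75 [0.41843738 0.35805122 0.2135958 ] 0.0799614567624222 [ 3.140e+00 -2.000e-03 -1.966e+00]
[ 273  178   71   76 4194] [307.90391035 215.56366237] [0.42091909 0.35366646 0.06      ]
[    0   302   640   178 40843] [329.67137576 427.09220674] [0.4742275  0.52640331 0.06      ]
```

View pics/w2o.png

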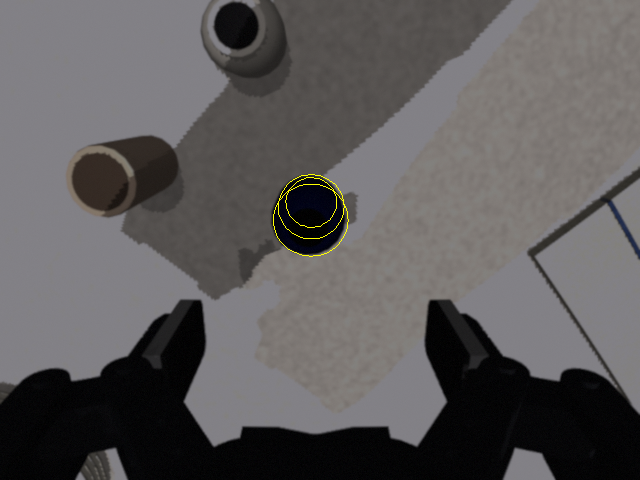

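Call:
{"method": "drive_tool", "body": {"motion": [[-0.0015, -0.0027, 0.02, 0], [0, 0, 0.03, 0], [0, 0, 0.03, 0], [0, 0, 0.03, 0], [0, 0, 0.03, 0], [0, 0, 0.02, 0], [0, 0, 0.0105, 0], [0, 0, 0, 0], [0, 0, 0, 0]]}}

```text
t: 10.75
tcp_pos: [0.424, 0.3588, 0.0461]
orientation: [-0.554, 0.833, -0.0, 0.001]
wrist_force: [0.5, 0.3, 0.5]
finger_gap: 0.0801
```

Call:
{"method": "drive_tool", "body": {"motion": [[0, 0, 0, 0], [0, 0, 0, 0], [0, 0, 0, 0], [0, 0, 0, 0], [0, 0, 0, 0], [0, 0, 0, 0]], "gripper": 0.03, "grip_force": 40}}

```text
t: 11.35
tcp_pos: [0.4236, 0.3592, 0.0462]
orientation: [-0.554, 0.833, -0.0, 0.001]
wrist_force: [-1.1, -1.3, 7.9]
finger_gap: 0.0508
```

Call:
{"method": "drive_tool", "body": {"motion": [[0, 0, -0.01, 0], [0, 0, -0.02, 0], [0, 0, -0.03, 0], [0, 0, -0.03, 0], [0, 0, -0.03, 0], [0, 0, -0.03, 0], [0, 0, -0.01, 0], [0, 0, 0, 0], [0, 0, 0, 0]]}}

```text
t: 12.25
tcp_pos: [0.4225, 0.3585, 0.2032]
orientation: [-0.554, 0.833, 0.0, -0.001]
wrist_force: [-0.0, 0.1, -3.0]
finger_gap: 0.051
```

Run:
```python
from h import *
P=[]
for _ in range(4):
    s=r.read_state();P.append(s['tcp_pos']);d=snap('wrist','w3')
print(np.array(P).round(4),s['finger_gap'],s['wrist_force'],R.from_quat(s['orientation']).as_euler('xyz').round(3))
s=snap('scene','s3');a=d['img'][120:480,120:520];b=s['img'][240:480,40:340]
o=np.zeros((360,800,3),np.uint8);o[:,:400]=a;o[:320,400:]=cv2.resize(b,(400,320));cv2.imwrite('pics/c3.png',cv2.convertScaleAbs(o[:,:,::-1],alpha=1.6))
```

```text
[[0.4225 0.3585 0.2032]
 [0.4222 0.3584 0.2027]
 [0.4221 0.3583 0.2025]
 [0.4222 0.3583 0.2027]] 0.05102223886688059 [ 0.37588411  0.46357066 -1.6107375 ] [ 3.140e+00 -2.000e-03 -1.967e+00]
```

View pics/c3.png

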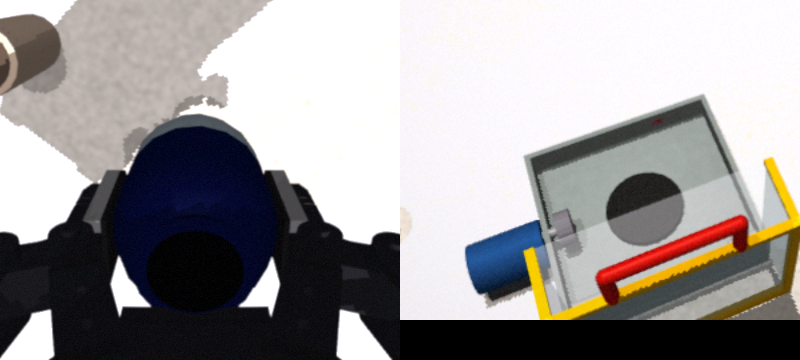

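Run:
```python
from h import *
t=snap('top','t3')
for d,n,w in((t,'top',(451,252)),(load('s3'),'scene',(224,396))):
    g=cv2.cvtColor(d['img'],cv2.COLOR_RGB2GRAY); x,y=w
    c=g[y-45:y+45,x-50:x+50].astype(int); print(n,g[y,x],g[y,x-15:x+16:6],np.percentile(c,[5,25,50,75]))
    m=(g<g[y,x]+18).astype(np.uint8)
    for q,z in zip(range(1),(.028,)):
        # best circle model: maximise dark-inside minus dark-ring
        best=None
        for X in np.arange(.543,.564,.001):
            for Y in np.arange(-.165,-.144,.001):
                f=[]
                for rad in(.038,.046):
                    a=np.linspace(0,2*np.pi,72,endpoint=False);p=proj(d,np.c_[X+rad*np.cos(a),Y+rad*np.sin(a),np.full(72,z)])
                    f.append(cv2.remap(g.astype(np.float32),p[:,0:1].astype(np.float32),p[:,1:].astype(np.float32),1).ravel())
                s=(f[1]-f[0]).clip(-20,20).mean()-.3*np.std(f[0])
                if best is None or s>best[0]: best=(s,X,Y)
        print(best)
```

```text
top 20 [22 19 22 26 20 21] [18. 59. 74. 77.]
(np.float32(19.62284), np.float64(0.553), np.float64(-0.153))
scene 75 [24 20 75 77 74 72] [ 20.  70. 104. 109.]
(np.float32(12.626999), np.float64(0.555), np.float64(-0.157))
```

Call:
{"method": "drive_tool", "body": {"motion": [[0.0165, -0.0125, 0, 0], [0.0325, -0.0245, 0, 0], [0.0325, -0.0245, 0, 0], [0.0325, -0.0245, 0, 0], [0.0325, -0.0245, 0, 0], [0.0325, -0.0245, 0, 0], [0.0325, -0.0245, 0, 0], [0.0325, -0.0245, 0, 0], [0.0325, -0.0245, 0, 0]]}}

```text
t: 13.45
tcp_pos: [0.5084, 0.0215, 0.2043]
orientation: [-0.554, 0.833, 0.0, 0.0]
wrist_force: [0.3, 0.5, -1.4]
finger_gap: 0.051
```

Call:
{"method": "drive_tool", "body": {"motion": [[0.0325, -0.0245, 0, 0], [0.0325, -0.0245, 0, 0], [0.0325, -0.0245, 0, 0], [0.0325, -0.0245, 0, 0], [0.015, -0.0129, 0, 0], [0, 0, 0.03, 0], [0, 0, 0.03, 0], [0, 0, 0, 0], [0, 0, 0, 0]]}}

```text
t: 14.35
tcp_pos: [0.5543, -0.1532, 0.1446]
orientation: [-0.554, 0.833, 0.001, -0.0]
wrist_force: [0.1, 0.7, -0.8]
finger_gap: 0.0506
```

Run:
```python
from h import *
P=[]
for _ in range(4):
    P.append(r.read_state()['tcp_pos']);d=snap('wrist','w4')
P=np.array(P);print(P.round(4));dl=np.array([.5535,-.154])-P[-1,:2]
M=R.from_quat(r.read_state()['orientation']).as_matrix();print(M.T@np.r_[dl,0],r.read_state()['wrist_force'])
```

```text
[[ 0.5543 -0.1532  0.1446]
 [ 0.555  -0.1535  0.1458]
 [ 0.5554 -0.1537  0.1464]
 [ 0.5556 -0.1537  0.1465]]
[ 1.04266466e-03  1.79662301e-03 -4.63901319e-06] [-0.59616368  0.53676372 -1.89287641]
```

Call:
{"method": "drive_tool", "body": {"motion": [[0.001, 0.0015, 0.02, 0], [0, 0, 0.02, 0], [0, 0, 0.015, 0], [0, 0, 0.008, 0], [0, 0, 0.003, 0], [0, 0, 0, 0], [0, 0, 0, 0]]}}

```text
t: 15.25
tcp_pos: [0.5534, -0.154, 0.0794]
orientation: [-0.554, 0.833, -0.001, 0.0]
wrist_force: [-0.4, 0.2, -0.8]
finger_gap: 0.0509
```

Call:
{"method": "drive_tool", "body": {"motion": [[0, 0, 0.001, 0], [0, 0, 0.001, 0], [0, 0, 0, 0]]}}

```text
t: 15.55
tcp_pos: [0.5529, -0.1538, 0.0766]
orientation: [-0.554, 0.833, -0.0, 0.0]
wrist_force: [0.3, -0.6, -1.4]
finger_gap: 0.0506
```

Call:
{"method": "drive_tool", "body": {"motion": [[0, 0, 0.001, 0], [0, 0, 0.001, 0], [0, 0, 0, 0]]}}

```text
t: 15.85
tcp_pos: [0.5528, -0.1538, 0.0743]
orientation: [-0.554, 0.833, 0.0, -0.0]
wrist_force: [-0.0, -0.2, -0.6]
finger_gap: 0.051
```

Call:
{"method": "drive_tool", "body": {"motion": [[0, 0, 0.001, 0], [0, 0, 0, 0]]}}

```text
t: 16.05
tcp_pos: [0.5529, -0.1538, 0.0742]
orientation: [-0.554, 0.833, -0.0, 0.0]
wrist_force: [-3.7, 1.3, 4.5]
finger_gap: 0.0509
```

Call:
{"method": "drive_tool", "body": {"motion": [[0, 0, 0.001, 0], [0, 0, 0, 0]]}}

```text
t: 16.25
tcp_pos: [0.5529, -0.1539, 0.0741]
orientation: [-0.554, 0.833, -0.0, -0.0]
wrist_force: [-6.9, 3.3, 12.5]
finger_gap: 0.0509
```

Call:
{"method": "drive_tool", "body": {"motion": [[0, 0, -0.001, 0]]}}

```text
t: 16.35
tcp_pos: [0.553, -0.1539, 0.0743]
orientation: [-0.554, 0.833, -0.0, 0.0]
wrist_force: [-0.3, 0.2, -1.8]
finger_gap: 0.0511
```

Call:
{"method": "drive_tool", "body": {"motion": [[0, 0, 0, 0], [0, 0, 0, 0], [0, 0, 0, 0], [0, 0, 0, 0]], "gripper": 0.075}}

```text
t: 16.75
tcp_pos: [0.5528, -0.1538, 0.0733]
orientation: [-0.554, 0.833, 0.0, 0.0]
wrist_force: [0.4, -0.9, -0.3]
finger_gap: 0.0749
```

Call:
{"method": "drive_tool", "body": {"motion": [[0, 0, -0.02, 0], [0, 0, -0.03, 0], [0, 0, -0.04, 0], [0, 0, -0.04, 0], [0, 0, -0.04, 0], [0, 0, -0.04, 0], [0, 0, -0.03, 0], [0, 0, 0, 0], [0, 0, 0, 0]]}}

```text
t: 17.65
tcp_pos: [0.5532, -0.154, 0.3138]
orientation: [-0.554, 0.833, -0.0, 0.0]
wrist_force: [0.1, 1.1, -0.4]
finger_gap: 0.0746
```

Run:
```python
from h import *
d=snap('wrist','w5');s=r.read_state();print(s['t'],s['tcp_pos'],s['finger_gap'],s['wrist_force'],R.from_quat(s['orientation']).as_euler('xyz').round(3))
im=d['img'][:,:,::-1].copy()
for z,rad,c in((.028,.042,(0,255,255)),(.084,.026,(0,255,0)),(.044,.026,(0,255,0)),(.028,.021,(0,0,255))):
    q=np.linspace(0,6.28,60); P=np.c_[.5535+rad*np.cos(q),-.154+rad*np.sin(q),np.full(60,z)]
    cv2.polylines(im,[proj(d,P).astype(np.int32)],True,c,1)
sc=snap('scene','s5')['img'][240:480,40:340,::-1]
o=np.zeros((360,800,3),np.uint8);o[:,:400]=im[60:420,120:520];o[:320,400:]=cv2.resize(sc,(400,320));cv2.imwrite('pics/c5.png',cv2.convertScaleAbs(o,alpha=1.6))
```

```text
17.7 [ 0.55283785 -0.15379279  0.31264005] 0.07540162091969442 [-0.13519221 -0.27433555 -0.2257949 ] [ 3.141  0.    -1.967]
```

View pics/c5.png

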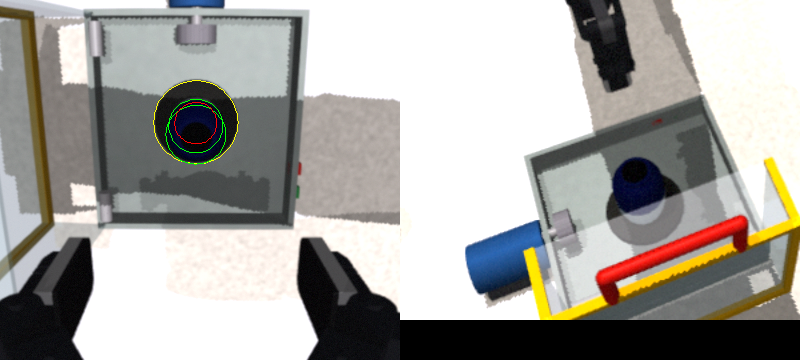

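Call:
{"method": "drive_tool", "body": {"motion": [[0, -0.02, -0.003, 0], [0, -0.04, -0.003, 0], [0, -0.04, 0, 0], [-0.001, -0.04, 0, 0], [0, -0.028, 0, 0], [0, 0, 0, 0], [0, 0, 0, 0], [0, 0, 0, 0]], "gripper": 0.034}}

```text
t: 18.55
tcp_pos: [0.7045, -0.2161, 0.3202]
orientation: [-0.554, 0.832, 0.0, -0.0]
wrist_force: [-0.2, 0.3, 0.7]
finger_gap: 0.0337
```

Call:
{"method": "drive_tool", "body": {"motion": [[0, -0.004, 0, 0], [0, 0, 0.015, 0], [0, 0, 0.018, 0], [0, 0, 0.018, 0], [0, 0, 0, 0], [0, 0, 0, 0]]}}

```text
t: 19.15
tcp_pos: [0.7085, -0.2179, 0.2702]
orientation: [-0.554, 0.833, -0.0, 0.0]
wrist_force: [-0.1, 0.5, 0.4]
finger_gap: 0.0342
```

Call:
{"method": "drive_tool", "body": {"motion": [[0, 0, 0, 0], [0, 0, 0, 0], [0, 0, 0, 0], [0, 0, 0, 0]], "gripper": 0.0, "grip_force": 35}}

```text
t: 19.55
tcp_pos: [0.7096, -0.2185, 0.2708]
orientation: [-0.554, 0.833, -0.001, 0.001]
wrist_force: [0.3, -0.1, 6.2]
finger_gap: 0.0106
```

Gripped again. Lower along the reversed arc.

Call:
{"method": "drive_tool", "body": {"motion": [[0, 0.0114, -0.0038, 0], [0, 0.0116, -0.0032, 0], [0, 0.0117, -0.0026, 0], [0, 0.0118, -0.0019, 0], [0, 0.0119, -0.0013, 0], [0, 0.012, -0.0007, 0], [0, 0.012, 0, 0], [0, 0.012, 0.0006, 0], [0, 0.0119, 0.0012, 0], [0, 0.0118, 0.0019, 0]]}}

```text
t: 20.55
tcp_pos: [0.6008, -0.1725, 0.2803]
orientation: [-0.554, 0.832, -0.001, 0.001]
wrist_force: [4.1, 0.4, 4.8]
finger_gap: 0.0107
```

Call:
{"method": "drive_tool", "body": {"motion": [[0, 0.0117, 0.0025, 0], [0, 0.0116, 0.0031, 0], [0, 0.0114, 0.0037, 0], [0, 0.0112, 0.0043, 0], [0, 0.0109, 0.0049, 0], [0, 0.0107, 0.0055, 0], [0, 0.0104, 0.006, 0], [0, 0.01, 0.0066, 0], [0, 0.0097, 0.0071, 0], [0, 0.0093, 0.0076, 0]]}}

```text
t: 21.55
tcp_pos: [0.5021, -0.131, 0.2283]
orientation: [-0.554, 0.832, -0.001, 0.001]
wrist_force: [2.8, 3.2, 2.4]
finger_gap: 0.0106
```

Call:
{"method": "drive_tool", "body": {"motion": [[0, 0.0089, 0.0081, 0], [0, 0.0084, 0.0085, 0], [0, 0.008, 0.009, 0], [0, 0.0075, 0.0094, 0], [0, 0.007, 0.0098, 0], [0, 0.0064, 0.0101, 0], [0, 0.0059, 0.0104, 0], [0, 0.0053, 0.0107, 0], [0, 0.0048, 0.011, 0], [0, 0, 0, 0]]}}

```text
t: 22.55
tcp_pos: [0.4437, -0.1065, 0.1395]
orientation: [-0.554, 0.832, 0.001, 0.0]
wrist_force: [1.9, 4.0, -3.9]
finger_gap: 0.0107
```

Call:
{"method": "drive_tool", "body": {"motion": [[0, 0.0025, 0.006, 0], [0, 0.0022, 0.006, 0], [0, 0.0015, 0.005, 0], [0, 0, 0, 0]]}}

```text
t: 22.95
tcp_pos: [0.4383, -0.1043, 0.1234]
orientation: [-0.554, 0.832, 0.001, 0.0]
wrist_force: [0.7, 5.2, -2.6]
finger_gap: 0.0109
```

Call:
{"method": "drive_tool", "body": {"motion": [[0, 0.0008, 0.003, 0], [0, 0, 0, 0]]}}

```text
t: 23.15
tcp_pos: [0.4375, -0.1039, 0.1206]
orientation: [-0.554, 0.832, 0.001, 0.0]
wrist_force: [-0.5, 5.1, -1.3]
finger_gap: 0.0103
```

Call:
{"method": "drive_tool", "body": {"motion": [[0, 0.0005, 0.002, 0], [0, 0, 0, 0]]}}

```text
t: 23.35
tcp_pos: [0.4371, -0.1037, 0.1188]
orientation: [-0.554, 0.832, 0.001, 0.0]
wrist_force: [-2.2, 7.1, 0.7]
finger_gap: 0.0106
```

Call:
{"method": "drive_tool", "body": {"motion": [[0, 0, 0.002, 0], [0, 0, 0, 0]]}}

```text
t: 23.55
tcp_pos: [0.4365, -0.1035, 0.1166]
orientation: [-0.554, 0.832, 0.001, -0.0]
wrist_force: [-3.9, 6.9, 1.0]
finger_gap: 0.0102
```

Call:
{"method": "drive_tool", "body": {"motion": [[0, 0, 0.002, 0], [0, 0, 0, 0]]}}

```text
t: 23.75
tcp_pos: [0.4359, -0.1032, 0.1143]
orientation: [-0.554, 0.832, 0.002, -0.001]
wrist_force: [-6.4, 8.0, 2.0]
finger_gap: 0.0107
```

Call:
{"method": "drive_tool", "body": {"motion": [[0, 0, 0.0015, 0], [0, 0, 0, 0]]}}

```text
t: 23.95
tcp_pos: [0.4356, -0.1031, 0.1129]
orientation: [-0.554, 0.832, 0.002, -0.001]
wrist_force: [-10.7, 8.4, 4.7]
finger_gap: 0.0107
```

Call:
{"method": "drive_tool", "body": {"motion": [[0, 0, 0.0015, 0], [0, 0, 0, 0]]}}

```text
t: 24.15
tcp_pos: [0.4356, -0.1031, 0.1126]
orientation: [-0.554, 0.832, 0.002, -0.001]
wrist_force: [-15.3, 11.1, 16.3]
finger_gap: 0.0106
```

Call:
{"method": "drive_tool", "body": {"motion": [[0, 0, 0.0015, 0], [0, 0, 0, 0]]}}

```text
t: 24.35
tcp_pos: [0.4356, -0.1031, 0.1124]
orientation: [-0.554, 0.832, 0.002, -0.001]
wrist_force: [-20.5, 13.4, 28.8]
finger_gap: 0.0107
```

Hard stop reached: the TCP holds at z ≈ 0.1125 and the force is rising. Ease off, release, rise and check.

Call:
{"method": "drive_tool", "body": {"motion": [[0, 0, -0.002, 0], [0, 0, 0, 0]]}}

```text
t: 24.55
tcp_pos: [0.4356, -0.1031, 0.1126]
orientation: [-0.554, 0.832, 0.002, -0.001]
wrist_force: [-11.7, 10.2, 12.1]
finger_gap: 0.0105
```

Call:
{"method": "drive_tool", "body": {"motion": [[0, 0, 0, 0], [0, 0, 0, 0], [0, 0, 0, 0], [0, 0, 0, 0]], "gripper": 0.034}}

```text
t: 24.95
tcp_pos: [0.4374, -0.1046, 0.112]
orientation: [-0.554, 0.833, -0.0, 0.0]
wrist_force: [-0.1, -1.2, -0.2]
finger_gap: 0.0341
```

Call:
{"method": "drive_tool", "body": {"motion": [[0, 0, -0.01, 0], [0, 0, -0.02, 0], [0, 0, -0.03, 0], [0, 0, -0.04, 0], [0, 0, -0.04, 0], [0, 0, 0, 0]]}}

```text
t: 25.55
tcp_pos: [0.4389, -0.1054, 0.258]
orientation: [-0.554, 0.833, -0.004, 0.002]
wrist_force: [-0.3, -0.8, 0.5]
finger_gap: 0.0338
```

Call:
{"method": "drive_tool", "body": {"motion": [[-0.03, 0, 0, 0], [-0.04, 0, 0, 0], [-0.04, 0, 0, 0], [-0.04, 0, 0, 0], [-0.04, 0, 0, 0], [-0.03, 0, 0, 0], [0, 0, 0, 0], [0, 0, 0, 0]]}}

```text
t: 26.35
tcp_pos: [0.522, 0.099, 0.2516]
orientation: [-0.555, 0.832, 0.0, -0.0]
wrist_force: [0.5, -0.2, -0.5]
finger_gap: 0.0341
```

Run:
```python
from h import *
t=snap('top','t6')['img'];s=snap('scene','s6')['img'];print(r.read_state()['t'])
a=cv2.resize(t[160:340,370:560,::-1],(400,379));b=cv2.resize(s[265:480,80:330,::-1],(400,344))
o=np.zeros((379,800,3),np.uint8);o[:,:400]=a;o[:344,400:]=b;cv2.imwrite('pics/c6.png',cv2.convertScaleAbs(o,alpha=1.8))
px=lambda a:None
def model(q,a,pts):
    h=np.array([.09,0,.024]); P=np.array(pts,float)-h
    P=P@R.from_euler('y',a).as_matrix().T+h
    return P@R.from_euler('z',q[2]).as_matrix().T+[q[0],q[1],.028]
q=[.5536,-.1545,-.3972]
for a in(0,.03,.06):
    P=model(q,a,[[-.128,.05,.084],[-.128,-.05,.084]]);A=proj(load('t6'),P);B=proj(load('s6'),P)
    print(a,((A-[370,160])*400/190).round(),((B-[80,265])*1.6+[400,0]).round())
```

```text
26.45
0 [[ 86. 301.]
 [203. 348.]] [[631.  32.]
 [524.  67.]]
0.03 [[ 88. 298.]
 [206. 345.]] [[630.  29.]
 [523.  64.]]
0.06 [[ 90. 295.]
 [209. 342.]] [[630.  26.]
 [522.  61.]]
```

View pics/c6.png

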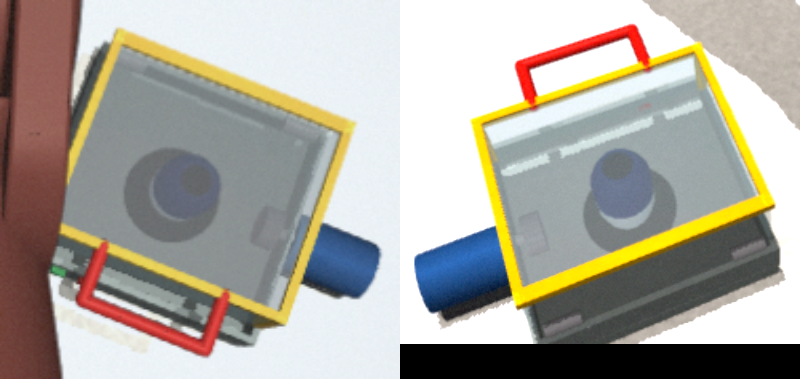

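```bash
python3 -c "
from station import r
print(r.finish_job())"
```

```text
the job is handed in; nothing more can be done
None
```

I swung the guard up to about 1.65 rad, stood the dark-blue and pale vase on the polisher's pad, closed the guard and let go. The job was handed in at about 26.5 s of the 64 s allowed, with no verdict reported.

**Last checks**
- **Vase:** it stands upright in the middle of the pad. Through the closed guard both pictures still show it there. The overlay taken just after placing matched to within about 2 mm.
- **Guard:** it came up against its stop, with the tool holding at z = 0.1125 m while the force rose. The handle's pixels match the closed angle in the scene view and to within a few pixels in the top view.
- **Robot:** the gripper is open, away from everything, with wrist force near zero.

**Disagreements:**
- The two cameras placed the pad's middle about 4 mm apart; the scene view was partly through the guard. I used a point between them.
- The measured tool height wandered 2–4 mm from the commanded one. I therefore judged contact by force when setting the vase down and closing the guard.
- The highest wrist force I saw was about 38 N, briefly, when seating the guard. It was transmitted through the gripped handle.

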